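# Close the open glue tubes in the rack

## Task

Two of the three glue tubes in the rack are open: first press shut the hinged flip lid that is standing open, then take the narrow ribbed cap from the bench and press it onto the bare nozzle until it snaps over the lugs and is fully home. Keep pressing firmly down after the click and finish like that, still holding or pressing the cap down on the nozzle. Leave the wider cap where it stands and the other flip lid shut.

Things in the scene. Friction and masses are not known exactly. Their poses are not given: they have to be found in the camera images.
- tube_rack: Fixed plywood rack, 80 (x) x 224 (y) x 54 mm high, with three upright white tubes in a row along its y axis, 68 mm apart, x = 0. Origin at the centre of its underside on the bench; its x axis points to the back (hinge side of the flip lids), z up. Its yaw varies by up to 0.3 rad. Which tube is in which place varies.
- nozzle_tube: Fixed white tube, 37 mm diameter, with a bare nozzle. Origin: centre of its underside, 12 mm above the bench; axes parallel to the rack's. Shoulder 86 mm above the origin; nozzle 18 mm diameter up to 110 mm, the last 3 mm tapered to 13 mm. Four sprung round lugs at 99 mm height stand out to 12.5 mm from the axis and give way inward.
- nozzle_tip (a point): Centre of the nozzle's tip, 110 mm above the nozzle tube's origin (122 mm above the bench); axes as the tube's.
- nozzle_seat (a point): Point on the nozzle's axis, 100 mm above the bench, where the centre of the cap's underside lies when fully home; axes as the tube's. On the way down the lugs resist from 17 mm above it with up to about 10 N (6 to 14), the force drops about 12 mm above it, from 9 mm on the lugs draw the cap down, and the last 2 mm go freely until its inside top meets the rigid nozzle tip.
- nozzle_cap: The cap that fits: narrow and tall, black, ribbed, loose, 35 mm diameter over the ribs (33 under them), 30 mm high, about 25 g, open end down on the bench in front of the rack, place swapped at random with the wide cap's. Origin: centre of its underside, z up. Bore 21 mm in the lip (lowest 3.5 mm), 26 mm above it, 22 mm deep.
- nozzle_cap_top (a point): Centre of the flat top of the narrow cap, 30 mm above its underside.
- wide_cap: A wider and lower black ribbed cap, 52 mm diameter x 20 mm high, loose, open end down on the bench; belongs to another jar and stays where it is. Origin at the centre of its underside.
- flip_lid_a (a joint): Hinge angle of the open flip lid, rad: 0 is shut, grows as it opens up and back; stands at 1.5 to 1.9 at the start, ends at 2.0. The hinge is stiff (about 0.04 N m friction): the lid stays where it is left, there is no latch; it stops rigidly at 0.
- flip_lid_a_tab (a point): Outer end of the thumb tab of the open flip lid, 40 mm from the hinge line. The black lid is a round shell of 34 mm diameter and 14 mm high whose edge lies at the hinge; tab 14 mm wide, 4 mm thick.
- flip_lid_a_hinge (a point): Middle of the hinge line (along the rack's y) of the open lid, fixed, 104 mm above the bench, 17.5 mm behind (rack +x) its tube's axis; axes as the rack's. When shut, the lid covers 0 to 35 mm from here toward rack -x (tab to 41 mm) and its flat top is 14 mm above this point.
- flip_lid_b (a joint): Hinge angle of the other, shut flip lid (same kind), rad: 0 is shut; to be left shut.
- flip_lid_b_hinge (a point): Middle of the hinge line of the shut lid's tube, as for the other flip tube.

How it is judged:
On the way, in this order (a step that is already met when the one before it is completed fails the run):
1. the open flip lid is pressed shut (value of joint flip_lid_a below 0.08 rad), for 0.2 s.
2. the narrow cap has snapped over the lugs and is home on the nozzle (z of nozzle_cap in the frame of nozzle_seat between -0.003 and 0.0015 m and horizontal distance between nozzle_cap and nozzle_seat below 0.003 m and angle between the z axis of nozzle_cap and the z axis of nozzle_tube, either way round below 0.12 rad and height (world z) of nozzle_cap_top above 0.12 m), for 0.2 s.
At the end, for the whole second after the job is handed in: The narrow cap is upright on the nozzle (within 7 degrees and 3 mm of its axis), past the lugs and home within 1.5 mm, and the fingers still press it down on the nozzle with more than 3 N through the last second; both flip lids are shut within 0.1 rad (all of step 2 and contact force between nozzle_cap and nozzle_tube above 3 N and contact force between the fingers and nozzle_cap above 2 N and value of joint each of flip_lid_a, flip_lid_b below 0.1 rad); the arm keeps its last pose, push and grip.
It fails at once if the wide cap is moved by more than 30 mm (distance of wide_cap from where it was at the start of the episode above 0.03 m).
It fails at once if the shut flip lid is opened (value of joint flip_lid_b above 0.3 rad).
It also fails if it takes over 58 s, if anything falls off the work surface, if the arm or the gripper's body presses on something with over 40 N, if the wrist force passes 120 N, or if a joint passes its speed limit or range.

## Robot

A 7-joint arm with a two-finger parallel gripper is mounted at the origin on a cart in front of the work surface, level with it; the furniture and walls round the work are solid. World frame = base frame: x ahead of the robot, y to its left, z up, the work surface at z = 0. Lengths are in m, angles in rad, forces in N, time in s.
With the tool pointing down it reaches from about 0.35 to 0.9 m from the base axis. Payload 7.2 kg.
Tool frame: the origin (TCP) lies between the finger pads; the fingertips stand 25 mm ahead of it and the grasp point (between the pads) lies 6 mm ahead of it; z points along the fingers, y is the direction in which the jaws open and shut (so a half turn about z gives the same grasp; the last joint's range is limited). The gripper opens to 88 mm and grips with 3 to 60 N. Pads are 20 mm wide; open, the fingers measure 115 mm over their backs; the gripper's body (75 mm by 178 mm) begins 61 mm behind the grasp point.
Start: joints at [1.245, 0.411, -0.013, 1.596, 0.006, 1.134, -0.082], TCP at [0.159, -0.604, 0.248] pointing down, gripper open.
Joint ranges: [-2.95, 2.95], [-0.29, 1.99], [-1.47, 1.44], [0.14, 2.54], [-1.03, 4.17], [0.13, 1.85], [-2.86, 2.86]. Speed limits (rad/s): [2.39, 2.39, 3.01, 3.01, 3.14, 3.14, 3.14].

## Interface

Orientations are given as a unit quaternion [x, y, z, w].
In Python, from bench import env, imaging gives the robot as it stands. The module is installed in compiled form; this text tells all that it offers.
- The arm moves only by the shell command python3 -m handwheel 'ROWS'. ROWS is JSON, a list of rows, each a list of 3 entries, a list of its own where there are three numbers: the shift along the tool's x, y, z in cm, then the turn about the tool's z in rad, then the closure, from 0 (fully open) to 1 (shut). In form: [[[tx, ty, tz], spin, grip], ...]. A call has 1 to 10 rows; each row shifts and turns the commanded pose from where the row before left it, along the tool's axes as they then stand; what a row does not reach is not made up. A row lasts 1/10 s, in which the tool goes at most 50 mm and 8.59 degrees, less where a joint would pass 70% of its speed; a pose out of reach is approached as far as the arm can. A call is refused whole if a number of a shift passes 5 or a number of a turn 0.15, either way. A call with a gripper value outside its range is refused whole. The fingers move at their own pace and stop on an object; the grip force is fixed at half the most. Time passes only in rows, so rows that do not move let the fingers close. It gives the time, the measured TCP pose, the force and the opening at its end, in the units of the state.
- env.get_obs(): the state, without advancing time (a new reading comes with each control period).
- imaging.capture(name): name is "scene" or "top"; returns a dict with "image" (420x560x3 uint8, blue, green, red), "z_map" (420x560 float32, m along the optical axis (not along the pixel's ray), 0 where there is no reading), "fovy" (degrees; the focal length in pixels is half the picture's height over the tangent of half this angle, whatever the lens; pixels are square), "cx", "cy" (the principal point, pixels), "extrinsics" (4x4, takes a point from camera to world coordinates). Camera axes: x right, y up, looking along -z (the intrinsics and any distortion apply to the point x, -y, -z); pixel columns grow to the right and rows downward; lengths in m; the calibration is good to about 2 mm. A picture is of the moment at which its call begins.
- env.close_job(): hands the job in, once; it reports no verdict.
The state is a dict: "clock": time; "joint_pos": joint angles; "joint_velocities": joint speeds; "tau": joint torques, N m; "ee_pos": TCP position; "eef_rot": TCP orientation; "contact_force": force on the tool from outside, world axes, zero at the start; "torque": the same for the moment, N m; "finger_gap": finger opening in m.
Only numpy, scipy, OpenCV 4.12 (cv2) and the standard library are available. Lean on these libraries where they do the work, as an engineer would, in place of code of your own. Each camera call takes 0.05 s, during which the arm holds its last target.

## Working session

There is one attempt and no reset: what is moved stays moved. The work goes in short steps, Python scripts to look and compute and a shell command to move; the robot and the scene stay as the last step left them, time stands still between calls to the robot, and variables do not carry over. Pictures are saved under pics/ and viewed, and the job is handed in when it is done.

```bash
mkdir -p pics
python3 - <<'E'
from bench import env, imaging
import cv2, numpy as np
o=env.get_obs()
for k,v in o.items(): print(k,np.round(v,4))
for n in("scene","top"):
    c=imaging.capture(n); cv2.imwrite(f"pics/{n}0.png",c["image"]); np.savez(f"{n}0.npz",**c)
    print(n,[k for k in c],c["fovy"],c["cx"],c["cy"]);print(np.round(c["extrinsics"],4))
E
```

```text
clock 0.0
joint_pos [ 1.2448  0.4119 -0.0127  1.597   0.0056  1.1343 -0.0822]
joint_velocities [-0.0008 -0.0005  0.0009 -0.0006 -0.001   0.0003  0.0016]
tau [ 3.00000e-04 -5.87948e+01  6.42400e-01 -2.91076e+01 -5.37000e-02
  1.85000e-02  1.00000e-04]
ee_pos [ 0.1592 -0.6039  0.2468]
eef_rot [ 9.917e-01  1.286e-01 -1.000e-04 -8.000e-04]
contact_force [ 0.1578 -0.3822  0.4191]
torque [-0.0031  0.0154 -0.084 ]
finger_gap 0.0876
scene ['image', 'z_map', 'fovy', 'cx', 'cy', 'extrinsics'] 55.035934050511734 279.04826627699344 212.70354646845982
[[-0.7553  0.2811 -0.592   0.0461]
 [-0.6552 -0.3463  0.6714  0.7057]
 [-0.0163  0.895   0.4458  0.4935]
 [ 0.      0.      0.      1.    ]]
top ['image', 'z_map', 'fovy', 'cx', 'cy', 'extrinsics'] 43.14193931022686 283.93314869680074 212.52527049694672
[[-0.0251  0.9955 -0.0918  0.4427]
 [-0.9994 -0.0272 -0.022   0.1439]
 [-0.0244  0.0912  0.9955  0.932 ]
 [ 0.      0.      0.      1.    ]]
```

View pics/scene0.png

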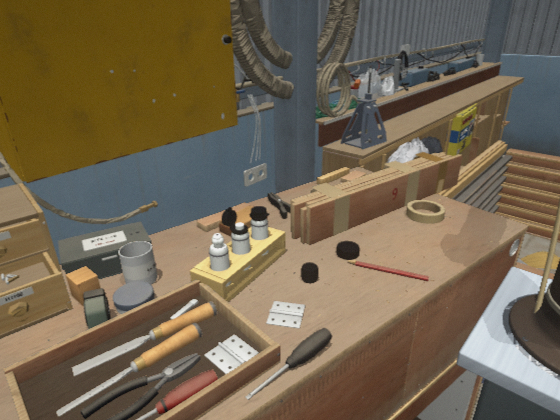

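View pics/top0.png

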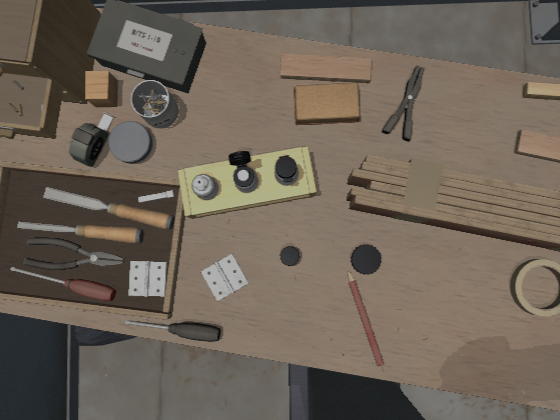

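Top view: the rack is at about (247,181). The bare nozzle is at (203,186), the open lid at (240,158) on the middle tube, and the shut lid at (286,168). The narrow cap is at (290,256) and the wide cap at (366,259).

```bash
cat > h.py <<'E'
import numpy as np, cv2
def load(n):
    return dict(np.load(n))
def K(c):
    f=c["image"].shape[0]/2/np.tan(np.radians(float(c["fovy"]))/2); return f,float(c["cx"]),float(c["cy"])
def pts(c):
    f,cx,cy=K(c); z=c["z_map"]; v,u=np.mgrid[:z.shape[0],:z.shape[1]]
    P=np.stack([(u-cx)/f*z,-(v-cy)/f*z,-z],-1)
    W=P@c["extrinsics"][:3,:3].T+c["extrinsics"][:3,3]; W[z==0]=np.nan
    return W
def ray(c,u,v,h):
    f,cx,cy=K(c); d=c["extrinsics"][:3,:3]@np.array([(u-cx)/f,-(v-cy)/f,-1]); o=c["extrinsics"][:3,3]
    return o+d*(h-o[2])/d[2]
def proj(c,p):
    f,cx,cy=K(c); q=c["extrinsics"][:3,:3].T@(np.asarray(p)-c["extrinsics"][:3,3]); return cx+f*q[0]/-q[2],cy-f*q[1]/-q[2]
E
python3 - <<'E'
from h import *
for n in("top","scene"):
    c=load(n+"0.npz"); W=pts(c); im=c["image"]
    hsv=cv2.cvtColor(im,cv2.COLOR_BGR2HSV)
    # yellow rack top
    if n=="top": roi=np.s_[140:220,170:325]
    else: roi=np.s_[200:300,180:300]
    m=np.zeros(im.shape[:2],bool); m[roi]=True
    y=m&(hsv[...,0]>20)&(hsv[...,0]<35)&(hsv[...,1]>70)&(hsv[...,2]>120)
    yy=y&(abs(W[...,2]-.054)<.006)
    print(n,y.sum(),yy.sum(),"z med",np.nanmedian(W[y][:,2]))
    p=W[yy][:,:2].astype(np.float32); r=cv2.minAreaRect(p); print("rack rect",r)
    dark=(im.max(2)<60)
    boxes={"top":{"narrow":(275,242,306,270),"wide":(348,240,385,276)},"scene":{"narrow":(296,258,324,288),"wide":(332,236,364,262)}}[n]
    for k,(a,b,cc,d) in boxes.items():
        w=W[b:d,a:cc]; z=w[...,2]; zt=np.nanpercentile(z,97); 
        h={"narrow":.03,"wide":.02}[k]; s=w[abs(z-h)<.004]
        print(k,"z97",zt,"top pts",len(s),s.mean(0), "ctr",(s.max(0)+s.min(0))/2,"ext",s.max(0)-s.min(0))
        dm=np.zeros(dark.shape,np.uint8); dm[b:d,a:cc]=dark[b:d,a:cc]
        x=cv2.boundingRect(dm); print(x)
    print("bench z",np.nanmedian(W[225:235,230:270,2] if n=="top" else W[300:305,240:260,2]))
E
python3 - <<'E'
import cv2
from h import *
t=cv2.imread("pics/top0.png")[135:275,165:395]; cv2.imwrite("pics/topz.png",cv2.resize(t,None,fx=3.4,fy=3.4,interpolation=cv2.INTER_CUBIC))
t=cv2.imread("pics/scene0.png")[190:300,180:370]; cv2.imwrite("pics/scz.png",cv2.resize(t,None,fx=4,fy=4,interpolation=cv2.INTER_CUBIC))
E
```

```text
top 494 467 z med 0.05362864801075068
rack rect ((0.5793536305427551, 0.22520971298217773), (0.07922879606485367, 0.22302566468715668), 8.798067092895508)
narrow z97 0.03186379293652281 top pts 286 [0.4520957  0.15712716 0.02977798] ctr [0.45182577 0.1579506  0.02979209] ext [0.03059002 0.03232338 0.00735119]
(280, 246, 20, 20)
wide z97 0.022041469289577165 top pts 686 [0.44359214 0.02677846 0.01973104] ctr [0.44349736 0.02676415 0.01999967] ext [0.05117454 0.04974856 0.0078174 ]
(351, 245, 30, 29)
bench z 7.600334049345792e-05
scene 1623 1289 z med 0.054007815810471205
rack rect ((0.5792309045791626, 0.22222349047660828), (0.08207933604717255, 0.22422906756401062), 8.162850379943848)
narrow z97 0.03090066192634293 top pts 138 [0.45177663 0.15512597 0.02991575] ctr [0.45254139 0.15401214 0.02927171] ext [0.03247234 0.03260249 0.00640371]
(302, 263, 16, 20)
wide z97 0.021419069547818807 top pts 240 [0.44189488 0.02492007 0.02020168] ctr [0.44248392 0.02235582 0.01988122] ext [0.05048349 0.05150344 0.00747059]
(337, 242, 22, 18)
bench z 0.0003373071055648158
```

View pics/topz.png

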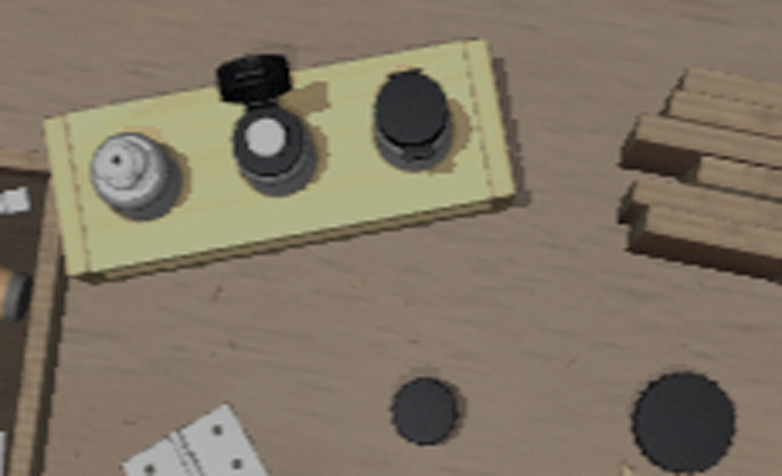

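View pics/scz.png

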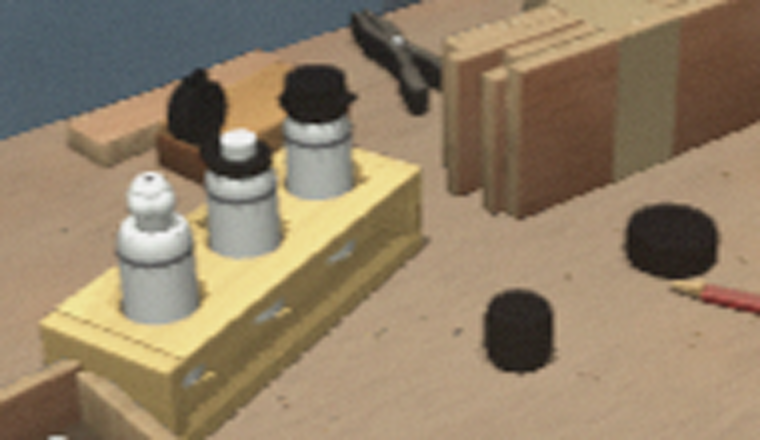

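Run:
```python
from h import *
C={n:load(n+"0.npz") for n in("top","scene")}
uv={"top":(199.4,182.06),"scene":(217.5,234.25)}
for n in uv: print(n,"tip ray",ray(C[n],*uv[n],.122))
for n,b in(("top",(185,165,225,205)),("scene",(205,225,235,275))):
    W=pts(C[n])[b[1]:b[3],b[0]:b[2]].reshape(-1,3)
    for lo,hi in((.119,.13),(.107,.119),(.085,.1)):
        s=W[(W[:,2]>lo)&(W[:,2]<hi)]; 
        if len(s): print(n,lo,len(s),s.mean(0),(s.max(0)+s.min(0))/2,s.max(0)-s.min(0))
    print(np.nanmax(W[:,2]))
yaw=np.radians(8.5); ex=np.array([np.cos(yaw),np.sin(yaw)]); ey=np.array([-ex[1],ex[0]])
rc=np.array([.5793,.2237])
for i in(1,0,-1): print(rc+.068*i*ey)
# open lid cloud in rack coords
for n,b in(("top",(226,148,252,170)),("scene",(220,206,240,230))):
    W=pts(C[n])[b[1]:b[3],b[0]:b[2]].reshape(-1,3); d=C[n]["image"][b[1]:b[3],b[0]:b[2]].reshape(-1,3).max(1)<70
    W=W[d&(W[:,2]>.1)]; q=np.c_[(W[:,:2]-rc)@ex,(W[:,:2]-rc)@ey,W[:,2]]
    print(n,len(q),np.nanmin(q,0),np.nanmax(q,0),np.nanmedian(q,0))
```

```text
top tip ray [0.5682565  0.29127577 0.122     ]
scene tip ray [0.56980951 0.28755567 0.122     ]
top 0.119 90 [0.56879503 0.29217058 0.12141738] [0.56935469 0.29160741 0.12168596] [0.0177873  0.01701797 0.00533064]
top 0.107 88 [0.56716133 0.29082137 0.11543971] [0.56866731 0.29268505 0.11472249] [0.02389885 0.02347299 0.0083113 ]
top 0.085 227 [0.5649612  0.28839871 0.09463208] [0.5683077  0.29228472 0.09252883] [0.03577893 0.03662943 0.01450587]
0.12435128104541993
scene 0.119 42 [0.56721752 0.28979059 0.12124177] [0.56811153 0.2889801  0.12138433] [0.01572754 0.01646695 0.00476454]
scene 0.107 77 [0.56615902 0.28888014 0.1133507 ] [0.57963798 0.26430696 0.11308876] [0.04799391 0.07428335 0.01155959]
scene 0.085 213 [0.56361504 0.28941794 0.09361322] [0.57186366 0.26925016 0.09250948] [0.0430563  0.07647107 0.01496285]
0.12376659782537208
[0.56924896 0.29095308]
[0.5793 0.2237]
[0.58935104 0.15644692]
top 315 [ 0.00880109 -0.0146844   0.10109294] [0.03344538 0.0173979  0.14582266] [0.02234633 0.0004645  0.12981164]
scene 218 [ 0.00473995 -0.01948967  0.10011001] [0.03356831 0.01482923 0.14480525] [0.02431809 0.00118705 0.12085791]
```

```bash
python3 -m handwheel '[[[3,-3,0],0,1],[[3,-3,0],0,1],[[3,-3,0],0,1],[[3,-3,0],0,1],[[3,-3,0],0,1],[[3,-3,0],0,1],[[3,-3,0],0,1],[[3,-3,0],0,1],[[3,-3,0],0,1],[[3,-3,0],0,1]]'; python3 -m handwheel '[[[3,-3,0],0,1],[[3,-3,0],0,1],[[3,-3,0],0,1],[[3,-3,0],0,1],[[3,-3,0],0,1],[[3,-3,0],0,1],[[3,-3,0],0,1],[[3,-3,0],0,1],[[3,-3,0],0,1],[[3,-3,0],0.11,1]]'
```

```text
clock: 1.1
ee_pos: [0.3733, -0.2361, 0.2476]
eef_rot: [0.992, 0.128, -0.0, 0.0]
contact_force: [0.9, -0.4, -0.2]
finger_gap: 0.0112
clock: 2.1
ee_pos: [0.587, 0.1301, 0.2471]
eef_rot: [0.997, 0.073, -0.0, 0.0]
contact_force: [0.0, -0.3, 0.3]
finger_gap: 0.0005
```

```bash
python3 -m handwheel '[[[2.3,-3.1,0],0,1],[[2.3,-3.1,0],0,1],[[2.2,-3.2,0],0,1],[[0,0,0],0,1],[[0,0,0],0,1]]'
python3 - <<'E'
from bench import env, imaging
import cv2, numpy as np
for n in("scene","top"):
    c=imaging.capture(n); np.savez(f"{n}1.npz",**c)
    r={"top":np.s_[110:230,165:325],"scene":np.s_[130:300,170:320]}[n]
    cv2.imwrite(f"pics/{n}1.png",cv2.resize(c["image"][r],None,fx=3,fy=3,interpolation=cv2.INTER_CUBIC))
print(env.get_obs()["ee_pos"])
E
```

```text
clock: 2.6
ee_pos: [0.6395, 0.2326, 0.2465]
eef_rot: [0.997, 0.075, -0.001, 0.0]
contact_force: [-0.8, -1.0, 0.0]
finger_gap: 0.0003
[0.6398139  0.2303922  0.24717872]
```

View pics/scene1.png

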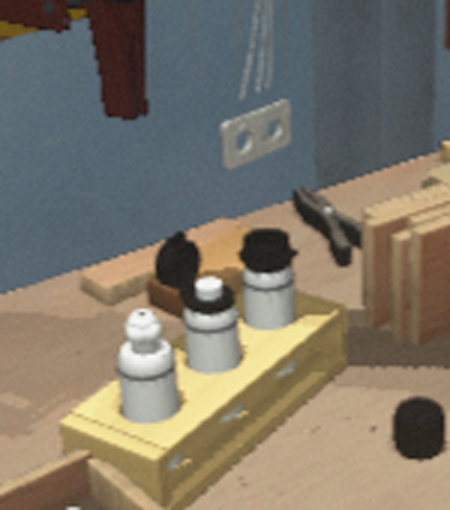

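View pics/top1.png

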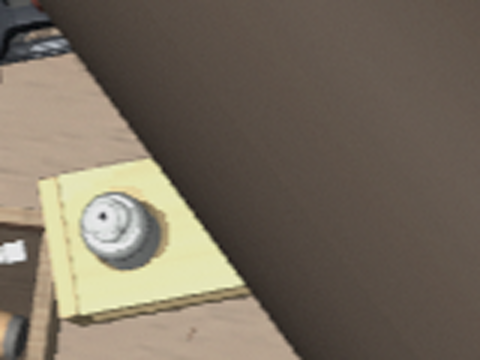

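Scene view: the dark-red closed fingers hang behind the lid, with their tips at crop (132,118), which is pixel (214,169). In the top view the forearm hides the rack except for the nozzle. I'll compare the fingertip pixel with the projected TCP.

```bash
python3 - <<'E'
from h import *
c=load("scene1.npz")
for dx in(-.01,.01):
  for dy in(-.0135,.0135): print(proj(c,(.6398+dx,.2315+dy,.222)))
print(proj(c,(.6398,.2315,.222)))
i=c["image"][155:175,200:226]; cv2.imwrite("pics/f1.png",cv2.resize(i,None,fx=20,fy=20,interpolation=0))
W=pts(c); print(np.round(W[160,203:222],3))
E
python3 -m handwheel '[[[0,0,2],0,1],[[0,0,2],0,1],[[0,0,2],0,1],[[0,0,2],0,1],[[0,0,1.2],0,1],[[0,0,0],0,1]]'
```

```text
(np.float64(219.72368251912064), np.float64(167.00199363339146))
(np.float64(209.14721359845103), np.float64(170.79249640727463))
(np.float64(213.03949733117537), np.float64(164.8608958901869))
(np.float64(202.4681895779793), np.float64(168.54515262132793))
(np.float64(211.13022680099692), np.float64(167.77050650486322))
[[ 1.363 -0.307 -0.063]
 [ 0.648  0.241  0.239]
 [ 0.642  0.243  0.241]
 [ 0.64   0.242  0.241]
 [ 0.64   0.24   0.24 ]
 [ 0.638  0.238  0.24 ]
 [   nan    nan    nan]
 [ 0.632  0.238  0.241]
 [ 0.629  0.239  0.242]
 [ 0.627  0.238  0.243]
 [ 0.628  0.235  0.241]
 [ 0.626  0.234  0.242]
 [ 0.63   0.228  0.239]
 [ 0.629  0.227  0.239]
 [ 0.628  0.225  0.239]
 [ 0.628  0.222  0.238]
 [ 1.362 -0.393 -0.086]
 [ 1.365 -0.402 -0.089]
 [ 1.363 -0.405 -0.089]]
clock: 3.3
ee_pos: [0.6392, 0.2299, 0.1541]
eef_rot: [0.997, 0.073, -0.001, 0.001]
contact_force: [0.5, -0.7, 0.6]
finger_gap: 0.0006
```

View pics/f1.png

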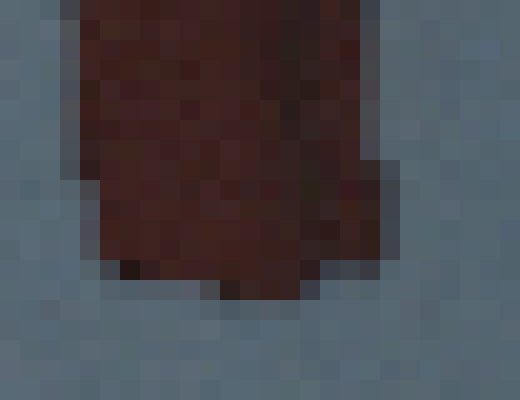

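```bash
python3 -m handwheel '[[[-1,0,0],0,1],[[-1,0,0],0,1],[[-1,0,0],0,1],[[-1,0,0],0,1],[[0,0,0],0,1]]';python3 -m handwheel '[[[-1,0,0],0,1],[[-1,0,0],0,1],[[-0.5,0,0],0,1],[[0,0,0],0,1]]';  python3 -m handwheel '[[[0,0,0.5],0,1],[[0,0,0.4],0,1],[[0,0,0],0,1]]'
python3 - <<'E'
from bench import env, imaging
import cv2, numpy as np
for n in("scene",):
    c=imaging.capture(n); np.savez(f"{n}2.npz",**c)
    r={"top":np.s_[110:230,165:325],"scene":np.s_[130:300,170:320]}[n]
    cv2.imwrite(f"pics/{n}2.png",cv2.resize(c["image"][r],None,fx=3,fy=3,interpolation=cv2.INTER_CUBIC))
o=env.get_obs();print(o["ee_pos"],o["contact_force"])
E
```

```text
clock: 3.8
ee_pos: [0.5989, 0.2259, 0.1564]
eef_rot: [0.997, 0.074, -0.0, 0.0]
contact_force: [0.5, 0.9, 0.0]
finger_gap: 0.0005
clock: 4.2
ee_pos: [0.5745, 0.2222, 0.1555]
eef_rot: [0.997, 0.074, -0.001, 0.0]
contact_force: [-0.6, -0.1, 0.2]
finger_gap: 0.0004
clock: 4.5
ee_pos: [0.5755, 0.2221, 0.1456]
eef_rot: [0.997, 0.074, -0.001, 0.0]
contact_force: [0.5, -0.4, 0.1]
finger_gap: 0.0002
[0.57567539 0.22212757 0.14586927] [ 0.48795022 -1.10496748  0.14833195]
```

View pics/scene2.png

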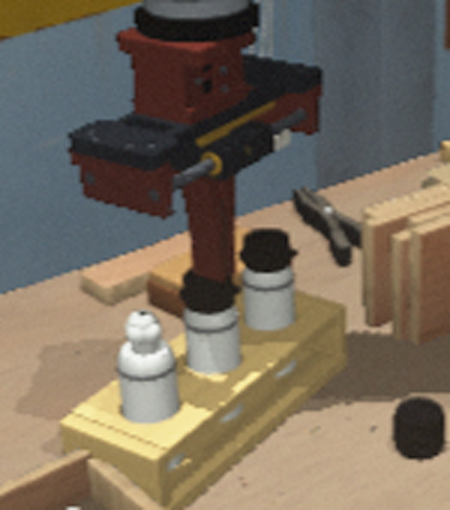

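The lid has swung nearly flat under the fingers, at crop (212,290). I'll press down further.

```bash
python3 -m handwheel '[[[0,0,0.2],0,1],[[0,0,0.2],0,1],[[0,0,0],0,1]]'; python3 -m handwheel '[[[0,0,0.2],0,1],[[0,0,0],0,1],[[0,0,0],0,1]]'
```

```text
clock: 4.85
ee_pos: [0.5757, 0.2222, 0.1434]
eef_rot: [0.997, 0.074, 0.0, 0.0]
contact_force: [-2.7, -2.4, 7.7]
finger_gap: 0.0007
clock: 5.15
ee_pos: [0.5757, 0.2223, 0.1431]
eef_rot: [0.997, 0.074, 0.001, 0.0]
contact_force: [-7.9, -3.9, 21.4]
finger_gap: 0.0007
```

The lid is shut: about 21 N held, with the fingertips at z = 0.118. Next I lift and go to the narrow cap.

```bash
python3 -m handwheel '[[[0,0,-2],0,1],[[0,0,-3],0,1],[[0,0,-3],0,1],[[0,0,-1],0,1],[[-3,1,0],0,1],[[-3,1,0],0,0.3],[[-3,1,0],0,0.3],[[-3,1,0],0,0.3],[[-1.2,0.7,0],0,0.3],[[0,0,0],0,0.3]]'; python3 -m handwheel '[[[0,0,0],0,0.3],[[0,0,0],0,0.3]]';python3 - <<'E'
from bench import env, imaging
import cv2, numpy as np
for n in("scene","top"):
    c=imaging.capture(n); np.savez(f"{n}3.npz",**c)
    cv2.imwrite(f"pics/{n}3.png",c["image"])
    o=env.get_obs();print(o["ee_pos"],o["contact_force"],o["eef_rot"])
E
```

```text
clock: 6.15
ee_pos: [0.4514, 0.155, 0.2305]
eef_rot: [0.997, 0.073, 0.0, 0.001]
contact_force: [-0.1, 0.4, 0.7]
finger_gap: 0.037
clock: 6.35
ee_pos: [0.4532, 0.1569, 0.2306]
eef_rot: [0.997, 0.074, 0.0, -0.0]
contact_force: [0.4, 0.6, -0.1]
finger_gap: 0.0529
[0.45298444 0.1569862  0.23049738] [0.5189436  0.21135343 0.10049789] [ 9.97260087e-01  7.39739447e-02  6.34417935e-05 -4.12300769e-04]
[0.45276439 0.15695583 0.230402  ] [0.15431881 0.56863185 0.62774242] [ 9.97254557e-01  7.40487071e-02 -8.65626468e-05 -3.61820407e-04]
```

View pics/scene3.png

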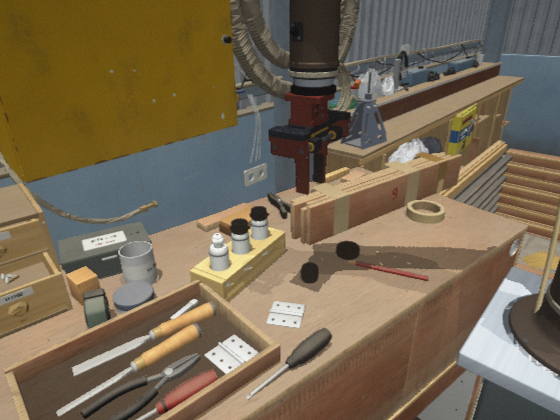

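View pics/top3.png

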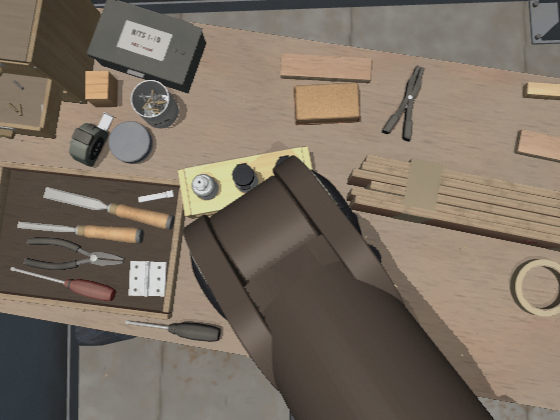

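Both lids are shut, at scene (240,229) and (259,215). The open jaws stand over the narrow cap at (310,272). I descend and grip.

```bash
python3 -m handwheel '[[[0,0,3],0,0.3],[[0,0,3],0,0.3],[[0,0,3],0,0.3],[[0,0,3],0,0.3],[[0,0,3],0,0.3],[[0,0,2.5],0,0.3],[[0,0,1],0,0.3],[[0,0,1],0,0.3],[[0,0,0],0,0.3],[[0,0,0],0,0.3]]'
python3 - <<'E'
from bench import env, imaging
import cv2, numpy as np
from h import *
c=imaging.capture("scene"); np.savez("scene4.npz",**c)
cv2.imwrite("pics/scene4.png",cv2.resize(c["image"][190:310,240:390],None,fx=4,fy=4,interpolation=cv2.INTER_CUBIC))
o=env.get_obs();print(o["ee_pos"],o["contact_force"],o["finger_gap"])
E
```

```text
clock: 7.45
ee_pos: [0.4526, 0.1566, 0.0363]
eef_rot: [0.997, 0.074, 0.0, -0.0]
contact_force: [0.6, 0.1, 0.0]
finger_gap: 0.0618
[0.45267915 0.15661883 0.03649719] [ 0.2403819  -0.47645743  0.05814624] 0.061497117200193206
```

View pics/scene4.png

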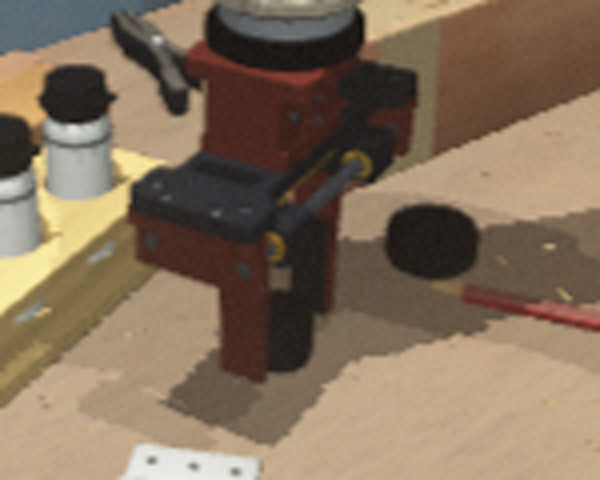

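The jaws straddle the cap (crop (288,330)), with one finger on each side. I lower a little and close.

```bash
python3 -m handwheel '[[[0,0,0.3],0,0.3],[[0,0,0],0,1],[[0,0,0],0,1],[[0,0,0],0,1],[[0,0,0],0,1],[[0,0,0],0,1]]'; python3 -m handwheel '[[[0,0,-1],0,1],[[0,0,-2],0,1],[[0,0,-3],0,1],[[0,0,-3],0,1],[[0,0,-3],0,1],[[0,0,-3],0,1],[[0,0,-1],0,1],[[0,0,0],0,1]]'
python3 - <<'E'
from bench import env, imaging
import cv2, numpy as np
from h import *
c=imaging.capture("scene"); np.savez("scene5.npz",**c)
cv2.imwrite("pics/scene5.png",cv2.resize(c["image"][120:270,200:390],None,fx=4,fy=4,interpolation=cv2.INTER_CUBIC))
o=env.get_obs();print(o["ee_pos"],o["contact_force"],o["finger_gap"])
E
```

```text
clock: 8.1
ee_pos: [0.4521, 0.1563, 0.0328]
eef_rot: [0.997, 0.074, 0.0, 0.0]
contact_force: [0.4, -0.1, 1.6]
finger_gap: 0.0327
clock: 8.9
ee_pos: [0.4527, 0.1565, 0.1942]
eef_rot: [0.997, 0.074, 0.002, -0.0]
contact_force: [0.3, -0.3, -1.2]
finger_gap: 0.0329
[0.45204853 0.15611825 0.19277845] [-0.60629898  0.71120728 -0.39544657] 0.032691611069633544
```

View pics/scene5.png

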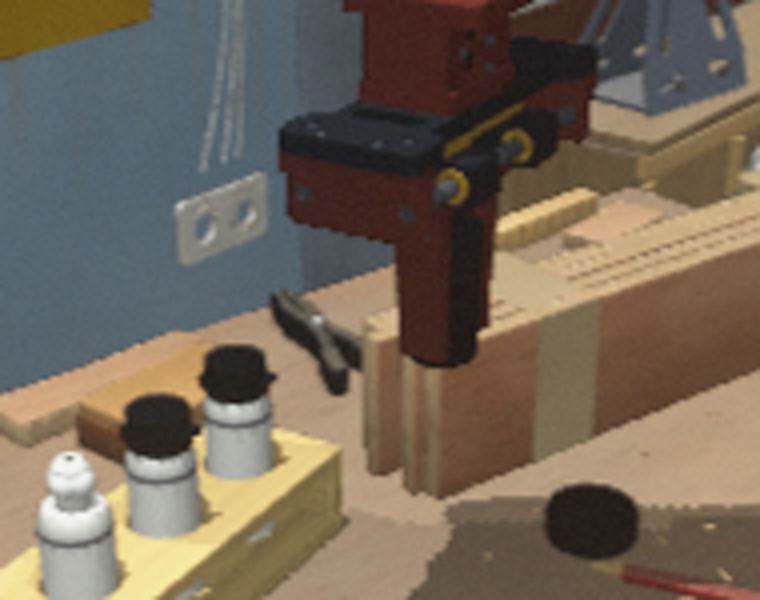

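The cap is held upright between the fingers, at crop (455,345), with a gap of 32.7 mm. I move over the nozzle.

```bash
python3 -m handwheel '[[[2.7,-2.3,0],0,1],[[2.7,-2.3,0],0,1],[[2.7,-2.3,0],0,1],[[2.7,-2.3,0],0,1],[[2.7,-2.4,0],0,1],[[0,0,0],0,1],[[0,0,0],0,1]]'; python3 -m handwheel '[[[0,0,1],0,1],[[0,0,1],0,1],[[0,0,0.5],0,1],[[0,0,0],0,1],[[0,0,0],0,1]]';python3 - <<'E'
from bench import env, imaging
import cv2, numpy as np
from h import *
P=[];
for i in range(3):
    c=imaging.capture("scene"); o=env.get_obs();P.append(o["ee_pos"])
np.savez("scene6.npz",**c)
cv2.imwrite("pics/scene6.png",cv2.resize(c["image"][170:290,170:300],None,fx=5,fy=5,interpolation=cv2.INTER_CUBIC))
print(np.array(P),o["contact_force"],o["finger_gap"],o["eef_rot"])
E
```

```text
clock: 9.65
ee_pos: [0.5673, 0.291, 0.19]
eef_rot: [0.997, 0.075, -0.002, 0.001]
contact_force: [-0.6, -0.7, -0.2]
finger_gap: 0.0329
clock: 10.15
ee_pos: [0.5684, 0.2906, 0.1677]
eef_rot: [0.997, 0.074, 0.0, 0.0]
contact_force: [-0.0, 1.0, 0.4]
finger_gap: 0.0327
[[0.56860109 0.29081638 0.1679818 ]
 [0.56867529 0.29094065 0.16813229]
 [0.56864568 0.29097602 0.16812876]] [-1.04268832  0.2240405   0.20195718] 0.03264491547745853 [ 9.97274267e-01  7.37826256e-02  3.72739561e-04 -1.43574522e-04]
```

View pics/scene6.png

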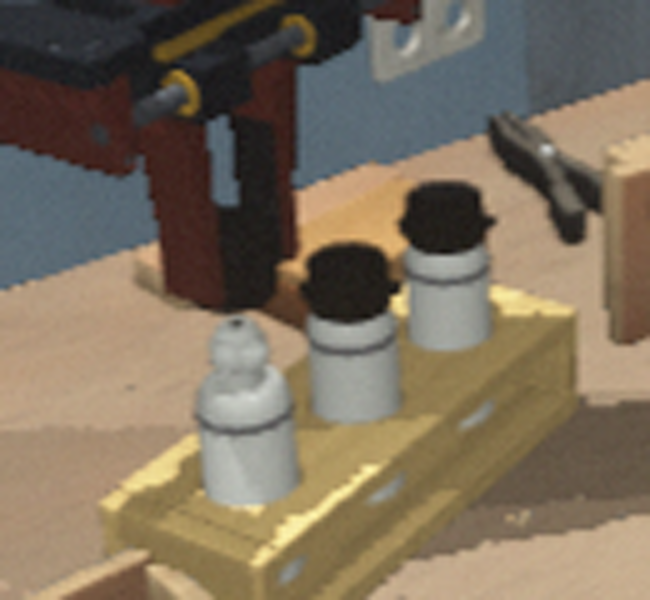

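The cap hangs just above the nozzle: cap bottom near crop (245,306), nozzle tip at (237,322). I check the alignment numerically.

Run:
```python
from h import *
c=load("scene6.npz"); cr=lambda p:(np.round((np.array(proj(c,p))-[170,170]+.5)*5,1))
C=np.array([.5686,.2909])
print("tip pred",cr([*C,.122]),"bottom ctr",cr([*C,.135]))
a=np.linspace(0,2*np.pi,73)
for h in(.135,.150):
    q=np.array([cr([C[0]+.0175*np.cos(t),C[1]+.0175*np.sin(t),h]) for t in a]); print(h,q.min(0),q.max(0))
q=np.array([cr([C[0]+.0185*np.cos(t),C[1]+.0185*np.sin(t),.08]) for t in a]); print("tube",q.min(0),q.max(0))
im=c["image"]; g=im.max(2)
print("cap row",g[222,212:232]); print("tube row",g[258,204:236]); 
W=pts(c); S=W[222,215:225]; print(np.round(S,3))
```

```text
tip pred [235.4 328.2] bottom ctr [232.4 297.7]
0.135 [184.7 275.4] [279.8 320.9]
0.15 [180.7 240.2] [276.7 284.6]
tube [195.9 398.1] [293.2 450.1]
cap row [ 63  61  43  32  35  38  32  32  32  35  36  35  31  48 110 158 185 208
 182  93]
tube row [166 184 221 231 230 200 158 169 173 180 183 177 165 170 165 167 169 170
 168 167 159 155 152 142 135 151 168 173 178 177 178 182]
[[0.558 0.3   0.157]
 [0.557 0.298 0.157]
 [0.556 0.297 0.157]
 [0.554 0.296 0.157]
 [0.554 0.294 0.156]
 [0.554 0.292 0.155]
 [0.553 0.291 0.155]
 [0.553 0.288 0.153]
 [0.553 0.285 0.153]
 [0.55  0.286 0.154]]
```

```bash
python3 -m handwheel '[[[0,0,0.5],0,1],[[0,0,0.5],0,1],[[0,0,0.4],0,1],[[0,0,0],0,1]]'; python3 -m handwheel '[[[0,0,0.2],0,1],[[0,0,0],0,1],[[0,0,0],0,1]]'
python3 - <<'E'
from bench import env, imaging
import cv2, numpy as np
c=imaging.capture("scene"); o=env.get_obs()
np.savez("scene7.npz",**c)
cv2.imwrite("pics/scene7.png",cv2.resize(c["image"][170:290,170:300],None,fx=5,fy=5,interpolation=cv2.INTER_CUBIC))
print(o["ee_pos"],o["contact_force"],o["finger_gap"],o["torque"])
E
```

```text
clock: 10.7
ee_pos: [0.5681, 0.2906, 0.1526]
eef_rot: [0.997, 0.074, -0.001, 0.0]
contact_force: [-0.5, 0.0, 0.3]
finger_gap: 0.0326
clock: 11.0
ee_pos: [0.5685, 0.291, 0.1517]
eef_rot: [0.997, 0.074, 0.0, -0.0]
contact_force: [-0.2, 0.1, 1.0]
finger_gap: 0.0323
[0.56853661 0.29095125 0.15177026] [0.2390084  0.11060752 0.16320397] 0.032796035414471104 [ 0.00350645 -0.03732151  0.00877983]
```

View pics/scene7.png

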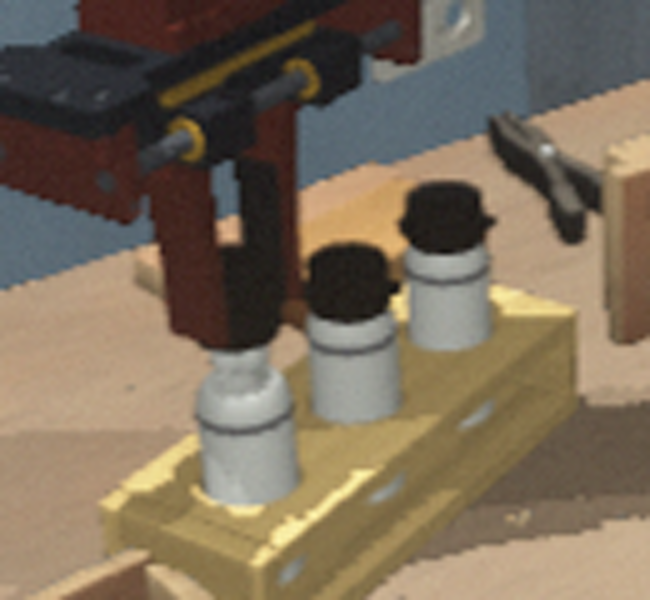

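The cap has engaged the tip (crop (240,345)) with no side force. I press on.

```bash
python3 -m handwheel '[[[0,0,0.2],0,1],[[0,0,0.2],0,1],[[0,0,0],0,1]]'; python3 -m handwheel '[[[0,0,0.2],0,1],[[0,0,0.1],0,1],[[0,0,0],0,1]]';  python3 -m handwheel '[[[0,0,0.2],0,1],[[0,0,0.2],0,1],[[0,0,0],0,1]]'
```

```text
clock: 11.35
ee_pos: [0.5688, 0.2908, 0.1479]
eef_rot: [0.997, 0.074, 0.0, 0.0]
contact_force: [-0.4, -1.0, 3.7]
finger_gap: 0.0327
clock: 11.65
ee_pos: [0.569, 0.2908, 0.1455]
eef_rot: [0.997, 0.074, 0.001, 0.0]
contact_force: [0.3, -1.7, 6.3]
finger_gap: 0.0328
clock: 11.95
ee_pos: [0.5685, 0.2906, 0.1397]
eef_rot: [0.997, 0.074, -0.0, 0.0]
contact_force: [2.3, -0.9, -4.1]
finger_gap: 0.0327
```

```bash
python3 -m handwheel '[[[0,0,0.2],0,1],[[0,0,0.2],0,1],[[0,0,0.2],0,1],[[0,0,0],0,1]]'; python3 -m handwheel '[[[0,0,0.2],0,1],[[0,0,0],0,1],[[0,0,0],0,1]]'; python3 -m handwheel '[[[0,0,0.2],0,1],[[0,0,0],0,1],[[0,0,0],0,1]]'
```

```text
clock: 12.35
ee_pos: [0.5682, 0.2912, 0.1346]
eef_rot: [0.997, 0.074, -0.0, -0.0]
contact_force: [-0.0, -0.9, -0.2]
finger_gap: 0.0327
clock: 12.65
ee_pos: [0.5683, 0.2912, 0.1329]
eef_rot: [0.997, 0.074, 0.0, -0.0]
contact_force: [-0.5, 0.7, 0.6]
finger_gap: 0.0327
clock: 12.95
ee_pos: [0.5684, 0.2912, 0.1326]
eef_rot: [0.997, 0.074, 0.001, 0.0]
contact_force: [-4.0, -3.1, 14.1]
finger_gap: 0.0326
```

```bash
python3 -m handwheel '[[[0,0,0.05],0,1],[[0,0,0],0,1],[[0,0,0],0,1],[[0,0,0],0,1],[[0,0,0],0,1]]'
python3 - <<'E'
from bench import env, imaging
import cv2, numpy as np
c=imaging.capture("scene"); d=imaging.capture("top"); o=env.get_obs()
cv2.imwrite("pics/scene8.png",cv2.resize(c["image"][170:290,170:300],None,fx=5,fy=5,interpolation=cv2.INTER_CUBIC))
cv2.imwrite("pics/top8.png",d["image"])
print(o["ee_pos"],o["contact_force"],o["finger_gap"],o["torque"],o["clock"])
E
```

```text
clock: 13.45
ee_pos: [0.5685, 0.2912, 0.1326]
eef_rot: [0.997, 0.074, 0.001, 0.0]
contact_force: [-6.0, -3.0, 16.4]
finger_gap: 0.0327
[0.56844725 0.29125394 0.13262638] [-4.59258661 -3.82561109 17.7180829 ] 0.03235167247861605 [-7.61753490e-01  1.27341959e+00 -1.07010908e-03] 13.55
```

View pics/scene8.png

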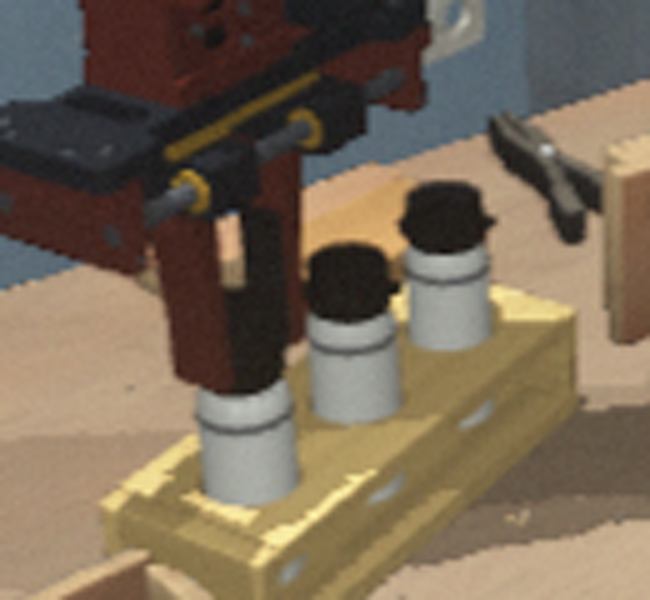

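The cap sits on the shoulder at crop (255,385), both lids are shut, and a steady press of about 17 N holds with no slip. I hand the job in.

Run:
```python
from bench import env
print(env.close_job()); o=env.get_obs(); print(o["ee_pos"],o["contact_force"],o["clock"])
```

```text
the job is handed in; nothing more can be done
None
the job is handed in; nothing more can be done
```

The open lid on the middle tube is pressed shut and the narrow cap is snapped fully home on the nozzle. I handed the job in at about 13.6 s, with the fingers still gripping and pressing the cap down; it reports no verdict.

- **Lid:** I pushed it over from behind with closed fingers and held it at about 21 N. The fingertips stopped at z = 0.118 m, the height of a shut lid's top.
- **Cap:** While pressing, the resistance rose to about 6 N, then turned into a pull of about 4 N, which was the snap. The cap then met a rigid stop at TCP z = 0.1326 m, against the 0.1328 m I worked out for fully home.
- **Final state:** A steady downward press of 16–18 N with no sign of slipping. The last scene picture shows the cap on the tube's shoulder and both flip lids shut. I never touched the wide cap.

**Disagreements:** the two cameras differed by about 2 mm in y, so I used their average. Just before insertion, the cap and nozzle appeared 1–2 pixels higher in the scene picture than predicted. The insertion showed almost no side force until the final press. There a side force of about 6 N built up alongside the downward push. The reading right after hand-in was refused, so I have no measurement from the last second.

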